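# Stroke-check three dosing cartridges and pull the sticking one

## Task

Check the three dosing cartridges in the rack by pressing each plunger down: push the good ones fully home and leave them standing in the rack. One of the three is obstructed: push it in until it clearly begins to stiffen and stop there, never pressing any plunger with more than 20 N, then lift that cartridge out and stand it upright, fully down, in the empty hole of the black reject block. Leave the other things on the bench where they are.

Things in the scene. Friction and masses are not known exactly. Their poses are not given: they have to be found in the camera images.
- rack: Fixed aluminium rack block, 70 (x) x 240 (y) x 45 mm high, origin at the centre of its underside, z up. Its three blind holes (33 mm wide, 35 mm deep) lie in a row along its y axis at -70, 0 and +70 mm; one cartridge stands upright in each.
- reject_well (a point): Centre of the mouth (top face, 45 mm above the bench) of the single empty hole of the fixed black reject block (80 x 80 x 45 mm), which stands by itself to the right of the rack. The hole is 36 mm wide with a 3 mm chamfer and 35 mm deep, with a flat floor 10 mm above the bench.
- cartridge_a_mid (a point): Centre, half-way up, of the barrel of a loose white dosing cartridge, z up along the barrel: barrel 30 mm diameter and 85 mm long (underside 42.5 mm below this point), with a thin 36 mm collar on the top 4 mm. In its hole the barrel stands out 50 mm above the rack; a good grasp is 15 to 20 mm above this point, closing across the row. About 80 to 120 g in all. Which cartridge stands in which hole varies.
- plunger_a_top (a point): Centre of the flat top of the thumb pad (25 mm diameter, 5 mm thick, on a 9 mm rod) of that cartridge's plunger, above its barrel; z up. Fully drawn it is 88.5 mm above the barrel's mid point, fully home 52.5 mm above it.
- plunger_a (a joint): How far that plunger is pushed in (m): 0 = fully drawn, 0.036 = fully home, where it meets a springy end stop of about 3 N per mm (it can be squeezed a few mm past); starts at 0 to 0.008. Stays where it is left. A good one slides with a steady 4 N or so all the way. One of the three, never known beforehand, is obstructed inside: it feels the same at first, then at 0.019 to 0.027 starts to stiffen by about 3 N per mm; it cannot be brought home within 20 N.
- cartridge_b_mid (a point): Centre, half-way up, of the barrel of a loose white dosing cartridge, z up along the barrel: barrel 30 mm diameter and 85 mm long (underside 42.5 mm below this point), with a thin 36 mm collar on the top 4 mm. In its hole the barrel stands out 50 mm above the rack; a good grasp is 15 to 20 mm above this point, closing across the row. About 80 to 120 g in all. Which cartridge stands in which hole varies.
- plunger_b_top (a point): Centre of the flat top of the thumb pad (25 mm diameter, 5 mm thick, on a 9 mm rod) of that cartridge's plunger, above its barrel; z up. Fully drawn it is 88.5 mm above the barrel's mid point, fully home 52.5 mm above it.
- plunger_b (a joint): How far that plunger is pushed in (m): 0 = fully drawn, 0.036 = fully home, where it meets a springy end stop of about 3 N per mm (it can be squeezed a few mm past); starts at 0 to 0.008. Stays where it is left. A good one slides with a steady 4 N or so all the way. One of the three, never known beforehand, is obstructed inside: it feels the same at first, then at 0.019 to 0.027 starts to stiffen by about 3 N per mm; it cannot be brought home within 20 N.
- cartridge_c_mid (a point): Centre, half-way up, of the barrel of a loose white dosing cartridge, z up along the barrel: barrel 30 mm diameter and 85 mm long (underside 42.5 mm below this point), with a thin 36 mm collar on the top 4 mm. In its hole the barrel stands out 50 mm above the rack; a good grasp is 15 to 20 mm above this point, closing across the row. About 80 to 120 g in all. Which cartridge stands in which hole varies.
- plunger_c_top (a point): Centre of the flat top of the thumb pad (25 mm diameter, 5 mm thick, on a 9 mm rod) of that cartridge's plunger, above its barrel; z up. Fully drawn it is 88.5 mm above the barrel's mid point, fully home 52.5 mm above it.
- plunger_c (a joint): How far that plunger is pushed in (m): 0 = fully drawn, 0.036 = fully home, where it meets a springy end stop of about 3 N per mm (it can be squeezed a few mm past); starts at 0 to 0.008. Stays where it is left. A good one slides with a steady 4 N or so all the way. One of the three, never known beforehand, is obstructed inside: it feels the same at first, then at 0.019 to 0.027 starts to stiffen by about 3 N per mm; it cannot be brought home within 20 N.
- jar: Bystander: amber jar, 48 mm diameter, 75 mm high, origin at the centre of its underside; stands behind the rack.
- beaker: Bystander: empty glass beaker, 66 mm diameter, 85 mm high, origin at the centre of its underside; stands beyond the reject block.
- reagent: Bystander: white reagent bottle, 60 mm diameter, 100 mm high, origin at the centre of its underside; stands to the right of the reject block.
- flask: Bystander: conical glass flask, 70 mm diameter, 98 mm high, origin at the centre of its underside; left of the rack.
- marker: Bystander: marker pen lying flat, 140 x 12 mm, origin under its middle; left of the rack.
- spatula: Bystander: broad flat spatula lying beyond and to the right of the reject block, 180 mm long.
Things that resemble listed ones, but are neither listed nor needed, are in the scene too. What is shaped like the part that bears cartridge_c_mid but green is not meant.

How it is judged:
By the outcome, as a careful person would: the job done as asked, in the order asked, and still so for the second after the job is handed in, with the robot touching nothing.
It also fails if it takes over 64 s, if anything falls off the work surface, if the arm or the gripper's body presses on something with over 40 N, if the wrist force passes 120 N, or if a joint passes its speed limit or range.

## Robot

A 6-joint arm with a two-finger parallel gripper is mounted at the origin on the work surface. World frame = base frame: x ahead of the robot, y to its left, z up, the work surface at z = 0. Lengths are in m, angles in rad, forces in N, time in s.
With the tool pointing down it reaches from about 0.4 to 0.825 m from the base axis. Payload 7 kg.
Tool frame: the origin (TCP) lies between the finger pads; the fingertips stand 8 mm ahead of it and the grasp point (between the pads) lies 11 mm behind it (arm.finger_overhang is the distance from the TCP to the fingertips, in m); z points along the fingers, y is the line along which they close (so a half turn about z gives the same grasp; the last joint's range is limited). The gripper opens to 88 mm and grips with 3 to 60 N. Pads are 19 mm wide; open, the fingers measure 130 mm over their backs; the gripper's body (78 mm by 193 mm) begins 47 mm behind the grasp point.
Start: joints at [-1.043, 0.359, 0.012, 0, -1.224, -0.288], TCP at [0.16, -0.656, 0.235] pointing down, gripper open.
Joint ranges: [-3.07, 3.07], [-1.43, 2.12], [-1.02, 1.25], [-3.03, 1.67], [-3.05, -0], [-3.03, 3.03]. Speed limits (rad/s): [2.39, 2.39, 3.01, 3.14, 3.14, 3.14].

## Interface

Orientations are given as [roll, pitch, yaw] about the fixed x, y, z axes, in that order (R = Rz(yaw) Ry(pitch) Rx(roll)).
In Python, from station import arm gives the robot as it stands.
- The arm moves only by the tool move_arm, never from a script. Its argument "rows" is text: rows parted by semicolons, each of 7 numbers parted by spaces: the turn, a rotation vector about the tool's x, y, z in degrees, then the shift along the tool's x, y, z in m, then the finger opening in m, from 0 to 0.0876. A call has 1 to 8 rows; each row shifts and turns the commanded pose from where the row before left it, along the tool's axes as they then stand; what a row does not reach is not made up. A row lasts 1/8 s, in which the tool goes at most 62.5 mm and 10.7 degrees, less where a joint would pass 70% of its speed; a pose out of reach is approached as far as the arm can. A call is refused whole if a number of a shift passes 0.0625 or a number of a turn 10.7, either way. A call with a gripper value outside its range is refused whole. The fingers move at their own pace and stop on an object; "squeeze" is the grip in N (left out, the last holds). Time passes only in rows, so rows that do not move let the fingers close. It gives the time, the measured TCP pose, the force, the opening and the grip force at its end, in the units of the state.
- arm.get_state(): the state, without advancing time (a new reading comes with each control period).
- arm.grab_frame(name): name is "scene" or "top"; returns (picture, depth): 400x640x3 uint8, blue, green, red; 400x640 float32, m along the optical axis (not along the pixel's ray), 0 where there is no reading.
- arm.camera_model(name): a dict with "mtx" (3x3 intrinsics, pixels), "k1" (the pictures are not rectified: a ray, as slopes to the right and down, at radius r is drawn at 1 + k1 r^2 times it, then the intrinsics apply), "camera_from_world" (4x4, takes a point from world to camera coordinates). Camera axes: x right, y down, z forward; pixel columns grow to the right and rows downward; lengths in m; the calibration is good to about 2 mm. A picture is of the moment at which its call begins. camera_model takes no time and is no camera call.
- arm.job_done(): hands the job in; it is judged then, once.
The state is a dict: "t": time; "q": joint angles; "qd": joint speeds; "joint_efforts": joint torques, N m; "eef_pos": TCP position; "ee_rot": TCP orientation; "force": force on the tool from outside, world axes, zero at the start; "moment": the same for the moment, N m; "width": finger opening in m; "gripper_force": force on a finger pad.
Only numpy, scipy, OpenCV 4.12 (cv2) and the standard library are available. Lean on these libraries where they do the work, as an engineer would, in place of code of your own. Each camera call takes 0.05 s, during which the arm holds its last target. There are 200 camera calls.

## Working session

There is one attempt and no reset: what is moved stays moved. The work goes in short steps, Python scripts to look and compute and a tool call to move; the robot and the scene stay as the last step left them, time stands still between calls to the robot, and variables do not carry over. Pictures are saved under pics/ and viewed, at most 10 in all, crops included, and the job is handed in when it is done.

Besides the shell and the picture viewer there is one more tool, called after "Request:" as name(argument=value, ...) on one line, values as JSON. move_arm: Moves the arm, as the interface text tells. Its arguments: {"type":"object","properties":{"rows":{"type":"string"},"squeeze":{"type":"number"}},"required":["rows"]}

```bash
mkdir -p pics
cat > h.py <<'E'
import numpy as np, cv2
from station import arm
def snap(n):
    img,d=arm.grab_frame(n); m=arm.camera_model(n)
    return img,d,m
def pix2w(m,d,u,v):
    u=np.asarray(u,float);v=np.asarray(v,float)
    K=np.array(m["mtx"]);k=m["k1"]
    pts=np.stack([u,v],-1).reshape(-1,1,2)
    p=cv2.undistortPoints(pts,K,np.array([k,0,0,0.])).reshape(-1,2)
    c=np.c_[p*d.reshape(-1,1),d.reshape(-1,1)]
    T=np.linalg.inv(m["camera_from_world"])
    return c@T[:3,:3].T+T[:3,3]
def cloud(m,d):
    v,u=np.mgrid[:400,:640]
    w=pix2w(m,d.ravel(),u.ravel(),v.ravel()).reshape(400,640,3); w[d==0]=np.nan
    return w
E
python3 - <<'E'
from h import *
for n in("scene","top"):
    i,d,m=snap(n); cv2.imwrite(f"pics/{n}0.png",i); np.savez(f"{n}0.npz",i=i,d=d)
    print(n,m)
print(arm.get_state())
E
```

```text
scene {'mtx': array([[506.33897736,   0.        , 315.28157481],
       [  0.        , 506.33897736, 201.15135626],
       [  0.        ,   0.        ,   1.        ]]), 'k1': -0.019988481744237643, 'camera_from_world': array([[ 0.7956376 ,  0.60575827, -0.00421039, -0.43221695],
       [ 0.51921038, -0.68550816, -0.51039117, -0.23137367],
       [-0.31205993,  0.40390032, -0.85993205,  1.5943974 ],
       [ 0.        ,  0.        ,  0.        ,  1.        ]])}
top {'mtx': array([[412.69403742,   0.        , 330.33339633],
       [  0.        , 412.69403742, 209.46662964],
       [  0.        ,   0.        ,   1.        ]]), 'k1': 0.014509978286687012, 'camera_from_world': array([[ 0.08813757, -0.99610768,  0.00111793, -0.04843009],
       [-0.97361025, -0.08638402, -0.21123657,  0.54302745],
       [ 0.21051094,  0.01752945, -0.97743433,  0.93332805],
       [ 0.        ,  0.        ,  0.        ,  1.        ]])}
{'t': 0.1, 'q': array([-1.04290650e+00,  3.59288344e-01,  1.11240966e-02, -3.10790338e-04,
       -1.22408770e+00, -2.88112459e-01]), 'qd': array([-3.68923670e-04, -1.43238351e-03,  2.13273724e-03,  3.63079300e-04,
       -4.78466801e-05,  8.17074343e-04]), 'joint_efforts': array([-2.74757695e-03, -5.84161520e+01,  2.93754190e+01,  7.01547280e+00,
        1.02704132e-02, -4.58959062e-05]), 'eef_pos': array([ 0.16017964, -0.65526892,  0.23372188]), 'ee_rot': array([ 3.14011400e+00, -1.33507791e-04, -2.90192101e+00]), 'force': array([-0.24351767, -0.08569309, -0.07978595]), 'moment': array([-0.01628203,  0.02206237, -0.02229346]), 'gripper_force': 0.0, 'width': 0.08777959641915552}
```

View pics/scene0.png

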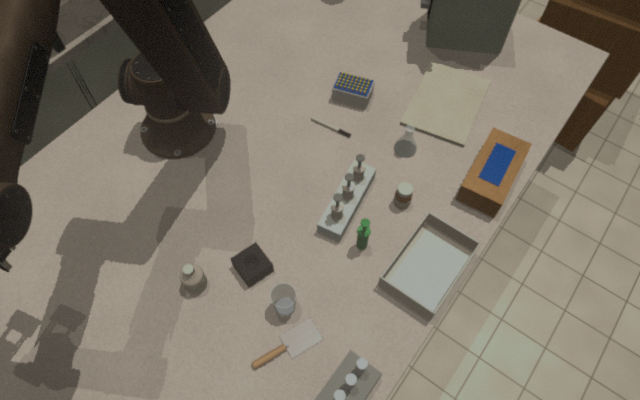

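View pics/top0.png

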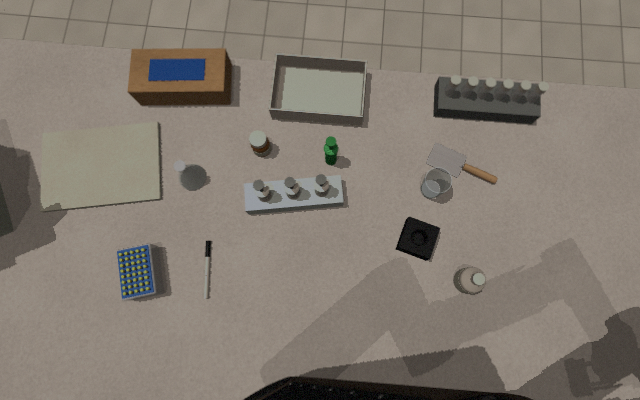

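The top view shows the rack at (294,194) with three white cartridges, pads at about (259,186), (291,184) and (321,181). The black reject block is at (418,238).

Possible confusions:
- The green cartridge at (331,150) is excluded by the task text.
- The vials in the dark rack at (490,98) stand in a different rack.

I choose the three white cartridges in the aluminium rack.

Run:
```python
from h import *
z=np.load("top0.npz"); m=arm.camera_model("top"); w=cloud(m,z['d'])
zz=np.load("scene0.npz"); ms=arm.camera_model("scene"); ws=cloud(ms,zz['d'])
def stat(n,w,box,lo,hi):
    u0,v0,u1,v1=box; p=w[v0:v1,u0:u1].reshape(-1,3); p=p[(p[:,2]>lo)&(p[:,2]<hi)]
    if len(p)<4: print(n,len(p)); return
    r=cv2.minAreaRect(p[:,:2].astype(np.float32)*1000)
    print(n,len(p),"mean",p.mean(0).round(4),"ctr",np.round((np.percentile(p,2,0)+np.percentile(p,98,0))/2,4),"rect",np.round(r[0],1),np.round(r[1],1),round(r[2],1),"zmax",p[:,2].max().round(4))
for n,u,v in(("L",261,188),("M",292,186),("R",322,183)):
    b=(u-14,v-14,u+15,v+18)
    stat(n+" pad",w,b,.11,.17); stat(n+" collar",w,b,.088,.100)
stat("rack",w,(235,170,355,220),.038,.052)
stat("block",w,(390,210,448,268),.035,.052)
for n,u,v in(("sL",359,160),("sM",349,181),("sR",337,205)):
    b=(u-9,v-12,u+10,v+12); stat(n+" pad",ws,b,.11,.17); stat(n+" collar",ws,b,.088,.1)
stat("srack",ws,(310,150,385,245),.038,.052)
stat("sblock",ws,(225,238,280,290),.038,.052)
a=cv2.resize(z['i'][160:280,240:450],None,fx=3.8,fy=3.8,interpolation=cv2.INTER_CUBIC)
cv2.imwrite("pics/crop1.png",a)
```

```text
L pad 95 mean [0.5698 0.1633 0.1389] ctr [0.5702 0.1636 0.1389] rect [570.  163.1] [22.6 23.9] 62.5 zmax 0.1425
L collar 123 mean [0.5663 0.1603 0.0941] ctr [0.569  0.1631 0.0944] rect [567.5 161.2] [29.3 34.5] 35.2 zmax 0.0993
M pad 96 mean [0.5823 0.0946 0.1397] ctr [0.5826 0.0947 0.1395] rect [582.2  95.5] [24.2 22.4] 5.1 zmax 0.1443
M collar 115 mean [0.5781 0.092  0.094 ] ctr [0.5809 0.0949 0.0937] rect [579.3  92.9] [27.2 34.6] 29.6 zmax 0.0998
R pad 96 mean [0.5948 0.0256 0.1399] ctr [0.5953 0.0253 0.14  ] rect [594.8  25.6] [22.8 23.1] 58.0 zmax 0.1434
R collar 113 mean [0.5901 0.0254 0.0938] ctr [0.592  0.0261 0.0944] rect [591.8  25.9] [28.5 33.1] 4.0 zmax 0.0989
rack 2014 mean [0.5779 0.0922 0.0439] ctr [0.5819 0.0944 0.0438] rect [582.5  94.7] [ 71.7 240. ] 10.4 zmax 0.0518
block 966 mean [ 0.4989 -0.2177  0.0438] ctr [ 0.4991 -0.2175  0.0432] rect [ 499.9 -218.2] [80.  81.1] 74.1 zmax 0.0498
sL pad 70 mean [0.5725 0.162  0.1367] ctr [0.5721 0.1627 0.1278] rect [571.3 162.6] [21.8 23.4] 35.2 zmax 0.1456
sL collar 92 mean [0.5724 0.1622 0.0943] ctr [0.5721 0.1626 0.0945] rect [571.7 163.1] [33.4 31.6] 31.9 zmax 0.0998
sM pad 71 mean [0.5845 0.0932 0.1376] ctr [0.5847 0.0937 0.1283] rect [583.8  94.1] [21.2 26.7] 35.8 zmax 0.1451
sM collar 122 mean [0.5832 0.1004 0.0942] ctr [0.5835 0.115  0.0939] rect [575.5 113.4] [34.2 80.2] 23.7 zmax 0.0997
sR pad 75 mean [0.5974 0.0245 0.1374] ctr [0.5969 0.0251 0.1285] rect [596.6  24.9] [23.1 24.6] 66.9 zmax 0.1458
sR collar 105 mean [0.5981 0.023  0.0939] ctr [0.5975 0.025  0.0937] rect [597.6  23.8] [31.7 32.2] 36.0 zmax 0.0987
srack 1222 mean [0.5969 0.0744 0.0444] ctr [0.6094 0.0929 0.0444] rect [618.4 101. ] [141.4 245.5] 10.6 zmax 0.0519
sblock 774 mean [ 0.502  -0.2196  0.044 ] ctr [ 0.5017 -0.2197  0.044 ] rect [ 501.2 -219. ] [80.7 82.4] 74.5 zmax 0.0513
```

View pics/crop1.png

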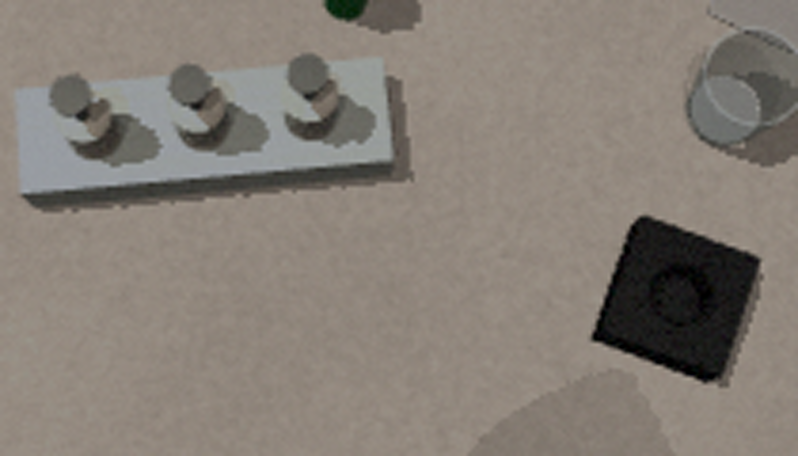

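The crop confirms three white cartridges in the aluminium rack at crop (70,95), (190,85) and (308,73), and an empty hole in the black block at (680,293). I'm setting out above the right-hand cartridge with the fingers closed.

Request:
move_arm(rows="0 0 0 -0.0366 0.0349 0 0;0 0 0 -0.0366 0.0349 0 0;0 0 0 -0.0366 0.0349 0 0;0 0 0 -0.0366 0.0349 0 0;0 0 0 -0.0366 0.0349 0 0;0 0 0 -0.0366 0.0349 0 0;0 0 0 -0.0366 0.0349 0 0;0 0 0 -0.0366 0.0349 0 0", squeeze=10)

```text
t: 1.1
eef_pos: [0.3789, -0.3133, 0.2345]
ee_rot: [3.141, -0.0, -2.902]
force: [0.6, 0.3, 0.1]
width: 0.0132
gripper_force: 0.0
```

Request:
move_arm(rows="0 0 0 -0.0366 0.0349 0 0;0 0 0 -0.0366 0.0349 0 0;0 0 0 -0.0366 0.0349 0 0;0 0 0 -0.0366 0.0349 0 0;0 0 0 -0.0366 0.0349 0 0;0 0 0 -0.0366 0.0349 0 0;0 0 0 -0.0366 0.0349 0 0;0 0 0 -0.0366 0.0349 0 0")

```text
t: 2.1
eef_pos: [0.597, 0.0274, 0.2343]
ee_rot: [3.142, -0.001, -2.902]
force: [1.1, -0.8, -0.2]
width: 0.0005
gripper_force: 0.0
```

Request:
move_arm(rows="0 0 -10 0 0 0 0;0 0 -10 0 0 0 0;0 0 -10 0 0 0 0;0 0 -10 0 0 0 0;0 0 -10 0 0 0 0;0 0 -10 0 0 0 0;0 0 -10 0 0 0 0;0 0 -10 0 0 0 0")

```text
t: 3.1
eef_pos: [0.5962, 0.0258, 0.2342]
ee_rot: [3.141, -0.0, -1.5]
force: [-0.4, -0.4, -0.1]
width: 0.0006
gripper_force: 0.0
```

Request:
move_arm(rows="0 0 -6.7 0 0 0 0;0 0 0 0 0 0 0")

```text
t: 3.35
eef_pos: [0.5963, 0.0258, 0.2342]
ee_rot: [3.141, 0.0, -1.389]
force: [-0.3, -0.8, -0.3]
width: 0.0008
gripper_force: 0.0
```

Request:
move_arm(rows="0 0 0 0 0 0.04 0;0 0 0 0 0 0.036 0;0 0 0 0 0 0.005 0;0 0 0 0 0 0.005 0;0 0 0 0 0 0.005 0;0 0 0 0 0 0.005 0;0 0 0 0 0 0.005 0;0 0 0 0 0 0 0")

```text
t: 4.35
eef_pos: [0.5965, 0.0258, 0.1333]
ee_rot: [3.141, 0.0, -1.389]
force: [-0.4, -0.4, 1.1]
width: 0.0005
gripper_force: 0.7
```

Request:
move_arm(rows="0 0 0 0 0 0.0015 0;0 0 0 0 0 0.0015 0;0 0 0 0 0 0 0")

```text
t: 4.72
eef_pos: [0.5965, 0.0258, 0.1305]
ee_rot: [3.141, -0.0, -1.389]
force: [1.1, 0.3, 2.8]
width: 0.0004
gripper_force: 1.5
```

Request:
move_arm(rows="0 0 0 0 0 0.001 0;0 0 0 0 0 0.001 0")

```text
t: 4.97
eef_pos: [0.5966, 0.0258, 0.1286]
ee_rot: [-3.141, 0.0, -1.389]
force: [-0.1, 0.5, 3.6]
width: 0.0006
gripper_force: 1.9
```

Request:
move_arm(rows="0 0 0 0 0 0.001 0;0 0 0 0 0 0.001 0")

```text
t: 5.22
eef_pos: [0.5965, 0.0258, 0.1265]
ee_rot: [3.142, 0.0, -1.389]
force: [0.7, -0.7, 4.1]
width: 0.0001
gripper_force: 1.9
```

Request:
move_arm(rows="0 0 0 0 0 0.001 0;0 0 0 0 0 0.001 0")

```text
t: 5.48
eef_pos: [0.5968, 0.0259, 0.1248]
ee_rot: [-3.141, -0.0, -1.388]
force: [0.7, -0.3, 6.2]
width: 0.0007
gripper_force: 3.1
```

Request:
move_arm(rows="0 0 0 0 0 0.001 0;0 0 0 0 0 0.001 0")

```text
t: 5.72
eef_pos: [0.5973, 0.0259, 0.1235]
ee_rot: [-3.14, -0.0, -1.388]
force: [-0.2, -0.9, 10.4]
width: 0.0002
gripper_force: 5.0
```

The right-hand cartridge stiffens clearly: 4 N rose to 10 N at about 25 mm in. It is the obstructed one, so I stop there and go on to the middle one.

Request:
move_arm(rows="0 0 0 0 0 -0.03 0;0 0 0 0 0 -0.03 0;0 0 0 -0.035 0 0 0;0 0 0 -0.035 0.001 0 0;0 0 0 0 0 0 0")

```text
t: 6.35
eef_pos: [0.5817, 0.0961, 0.1818]
ee_rot: [3.14, 0.0, -1.387]
force: [0.2, 0.6, 0.1]
width: 0.0004
gripper_force: 0.0
```

Request:
move_arm(rows="0 0 0 0 0 0.029 0;0 0 0 0 0 0.005 0;0 0 0 0 0 0.005 0;0 0 0 0 0 0.005 0;0 0 0 0 0 0.005 0;0 0 0 0 0 0.002 0;0 0 0 0 0 0.001 0;0 0 0 0 0 0.001 0")

```text
t: 7.35
eef_pos: [0.5829, 0.0945, 0.1297]
ee_rot: [-3.141, -0.0, -1.389]
force: [-0.9, -0.6, 3.6]
width: 0.0006
gripper_force: 1.9
```

Request:
move_arm(rows="0 0 0 0 0 0.001 0;0 0 0 0 0 0.001 0;0 0 0 0 0 0.001 0")

```text
t: 7.72
eef_pos: [0.5829, 0.0945, 0.1265]
ee_rot: [-3.142, -0.0, -1.389]
force: [-0.9, 0.2, 4.3]
width: 0.0011
gripper_force: 1.9
```

Request:
move_arm(rows="0 0 0 0 0 0.001 0;0 0 0 0 0 0.001 0;0 0 0 0 0 0.001 0")

```text
t: 8.1
eef_pos: [0.5828, 0.0945, 0.1235]
ee_rot: [3.142, 0.0, -1.389]
force: [-0.6, -0.3, 3.7]
width: 0.0004
gripper_force: 1.9
```

Request:
move_arm(rows="0 0 0 0 0 0.001 0;0 0 0 0 0 0.001 0;0 0 0 0 0 0.001 0")

```text
t: 8.48
eef_pos: [0.5828, 0.0945, 0.1205]
ee_rot: [3.142, -0.0, -1.389]
force: [-0.9, 0.1, 3.9]
width: 0.0002
gripper_force: 1.9
```

Request:
move_arm(rows="0 0 0 0 0 0.001 0;0 0 0 0 0 0.001 0")

```text
t: 8.72
eef_pos: [0.5829, 0.0945, 0.1185]
ee_rot: [-3.142, 0.0, -1.389]
force: [-0.6, 0.6, 3.9]
width: 0.0006
gripper_force: 1.9
```

Request:
move_arm(rows="0 0 0 0 0 0.001 0;0 0 0 0 0 0.001 0")

```text
t: 8.98
eef_pos: [0.5828, 0.0945, 0.1165]
ee_rot: [3.142, 0.0, -1.389]
force: [-0.1, -0.3, 2.7]
width: 0.0005
gripper_force: 1.9
```

Request:
move_arm(rows="0 0 0 0 0 0.001 0;0 0 0 0 0 0.001 0")

```text
t: 9.22
eef_pos: [0.5828, 0.0945, 0.1145]
ee_rot: [3.142, 0.0, -1.389]
force: [-0.7, -0.3, 3.3]
width: 0.0002
gripper_force: 1.9
```

Request:
move_arm(rows="0 0 0 0 0 0.001 0;0 0 0 0 0 0.001 0")

```text
t: 9.48
eef_pos: [0.583, 0.0945, 0.1127]
ee_rot: [-3.141, -0.0, -1.389]
force: [-1.2, -0.0, 4.8]
width: 0.0005
gripper_force: 3.0
```

Request:
move_arm(rows="0 0 0 0 0 0.001 0;0 0 0 0 0 0 0")

```text
t: 9.72
eef_pos: [0.5831, 0.0945, 0.1119]
ee_rot: [-3.141, -0.0, -1.388]
force: [-1.3, -0.7, 6.9]
width: 0.0008
gripper_force: 3.1
```

The middle plunger slid at about 4 N to the end stop and is home. Now the left one.

Request:
move_arm(rows="0 0 0 0 0 -0.035 0;0 0 0 0 0 -0.035 0;0 0 0 -0.035 0 0 0;0 0 0 -0.035 0 0 0;0 0 0 0 0 0 0")

```text
t: 10.35
eef_pos: [0.5696, 0.1651, 0.181]
ee_rot: [3.141, 0.0, -1.387]
force: [0.6, -0.4, 0.6]
width: 0.0006
gripper_force: 0.0
```

Request:
move_arm(rows="0 0 0 0 0 0.029 0;0 0 0 0 0 0.005 0;0 0 0 0 0 0.005 0;0 0 0 0 0 0.005 0;0 0 0 0 0 0.005 0;0 0 0 0 0 0.002 0;0 0 0 0 0 0.001 0;0 0 0 0 0 0.001 0")

```text
t: 11.35
eef_pos: [0.5702, 0.1634, 0.1286]
ee_rot: [-3.141, 0.0, -1.389]
force: [-1.0, 0.5, 4.1]
width: 0.0006
gripper_force: 1.9
```

Request:
move_arm(rows="0 0 0 0 0 0.001 0;0 0 0 0 0 0.001 0;0 0 0 0 0 0.001 0")

```text
t: 11.72
eef_pos: [0.5702, 0.1634, 0.1255]
ee_rot: [-3.142, 0.0, -1.389]
force: [-0.3, 0.7, 3.6]
width: 0.0005
gripper_force: 1.9
```

Request:
move_arm(rows="0 0 0 0 0 0.001 0;0 0 0 0 0 0.001 0;0 0 0 0 0 0.001 0")

```text
t: 12.1
eef_pos: [0.5701, 0.1633, 0.1225]
ee_rot: [3.142, 0.0, -1.389]
force: [-0.7, 0.1, 4.0]
width: 0.0006
gripper_force: 1.9
```

Request:
move_arm(rows="0 0 0 0 0 0.001 0;0 0 0 0 0 0.001 0;0 0 0 0 0 0.001 0")

```text
t: 12.48
eef_pos: [0.5701, 0.1633, 0.1195]
ee_rot: [3.142, -0.0, -1.389]
force: [-0.7, 0.1, 3.0]
width: 0.0009
gripper_force: 1.9
```

Request:
move_arm(rows="0 0 0 0 0 0.001 0;0 0 0 0 0 0.001 0;0 0 0 0 0 0.001 0")

```text
t: 12.85
eef_pos: [0.5701, 0.1633, 0.1165]
ee_rot: [3.142, 0.0, -1.389]
force: [-0.1, 0.7, 3.7]
width: 0.0005
gripper_force: 1.9
```

Request:
move_arm(rows="0 0 0 0 0 0.001 0;0 0 0 0 0 0.001 0")

```text
t: 13.1
eef_pos: [0.5702, 0.1633, 0.1145]
ee_rot: [3.142, 0.0, -1.389]
force: [-0.4, 1.5, 3.1]
width: 0.0
gripper_force: 1.9
```

Request:
move_arm(rows="0 0 0 0 0 0.001 0;0 0 0 0 0 0.001 0")

```text
t: 13.35
eef_pos: [0.5702, 0.1634, 0.1126]
ee_rot: [-3.141, -0.0, -1.388]
force: [-0.4, 0.5, 6.2]
width: 0.0005
gripper_force: 3.0
```

Request:
move_arm(rows="0 0 0 0 0 0.001 0;0 0 0 0 0 0 0")

```text
t: 13.6
eef_pos: [0.5704, 0.1634, 0.1119]
ee_rot: [-3.141, 0.0, -1.388]
force: [-0.5, -0.3, 6.2]
width: 0.0005
gripper_force: 3.0
```

Request:
move_arm(rows="0 0 0 0 0 -0.04 0;0 0 0 0 0 -0.05 0;0 0 0 0.04 0 0 0.056;0 0 0 0.05 0 0 0.056;0 0 0 0.05 0 0 0.056;0 0 0 0 0 0 0.056;0 0 0 0 0 0 0.056")

```text
t: 14.48
eef_pos: [0.5953, 0.0254, 0.201]
ee_rot: [3.141, 0.0, -1.39]
force: [-0.3, -0.1, -0.4]
width: 0.0448
gripper_force: 0.0
```

Run:
```python
from h import *
s=arm.get_state(); print(s['eef_pos'],s['width'])
z0=np.load("top0.npz"); m=arm.camera_model("top"); w0=cloud(m,z0['d'])
i,d,ms=snap("scene"); ws=cloud(ms,d); cv2.imwrite("pics/s1.png",cv2.resize(i[120:270,200:420],None,fx=3.6,fy=3.6))
p=w0[130:170,315:345].reshape(-1,3); p=p[p[:,2]>.03]; print("green",p.min(0),p.max(0))
for n,b in(("L",(.571,.163)),("M",(.583,.0945)),("R",(.596,.0252))):
    q=ws[130:240,300:390].reshape(-1,3); q=q[(np.hypot(q[:,0]-b[0],q[:,1]-b[1])<.02)&(q[:,2]>.07)]
    t=q[(q[:,2]>.101)&(q[:,2]<.15)]
    print(n,len(q),len(t), np.percentile(t,[50,90],0) if len(t) else '')
```

```text
[0.59525408 0.02541872 0.20096124] 0.0448303159208759
green [ 0.67340289 -0.00581031  0.03114673] [0.70452811 0.0281506  0.13396851]
L 0 0 
M 34 0 
R 172 67 [[0.59807184 0.02445443 0.11511026]
 [0.60621468 0.03337195 0.11742633]]
```

View pics/s1.png

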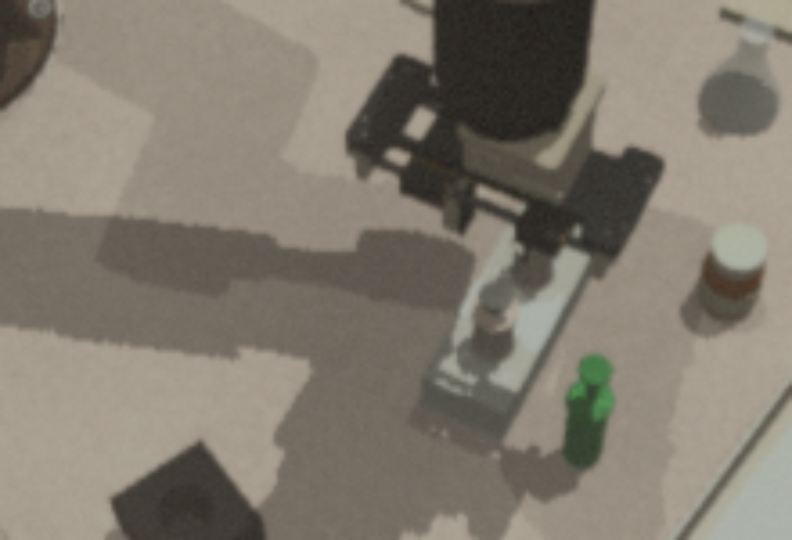

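The crop shows the cartridge to reject at (495,310) in the rack. The green decoy at (590,400) is tall enough to be under the 193 mm gripper body along the closing axis. I'll turn the gripper 30° away from it before descending.

Request:
move_arm(rows="0 0 -10 0 0 0 0.056;0 0 -10 0 0 0 0.056;0 0 -10 0 0 0 0.056;0 0 0 0 0 0 0.056;0 0 0 0 0 0.02 0.056;0 0 0 0 0 0.02 0.056;0 0 0 0 0 0 0.056")

```text
t: 15.4
eef_pos: [0.5944, 0.026, 0.1601]
ee_rot: [3.139, 0.001, -0.868]
force: [-0.3, 0.1, -0.5]
width: 0.0559
gripper_force: 0.0
```

Run:
```python
from h import *
m=arm.camera_model("top"); z0=np.load("top0.npz"); w=cloud(m,z0['d'])
i,d,_=snap("top"); w1=cloud(m,d); cv2.imwrite("pics/t1.png",cv2.resize(i[120:260,230:440],None,fx=3.8,fy=3.8))
p=w[130:170,315:345].reshape(-1,3); t=p[p[:,2]>.112]; print("green pad",t.mean(0),len(t),t[:,2].max())
for n,b in(("jar",(240,125,280,162)),("beaker",(415,165,455,205)),("reagent",(450,260,490,298))):
    q=w[b[1]:b[3],b[0]:b[2]].reshape(-1,3); q=q[q[:,2]>.02]; print(n,q.min(0).round(3),q.max(0).round(3))
```

```text
green pad [0.69001009 0.01197379 0.13007064] 89 0.13396850546999917
jar [0.68  0.169 0.02 ] [0.726 0.216 0.079]
beaker [ 0.601 -0.28   0.02 ] [ 0.666 -0.217  0.088]
reagent [ 0.38 -0.37  0.02] [ 0.439 -0.311  0.104]
```

View pics/t1.png

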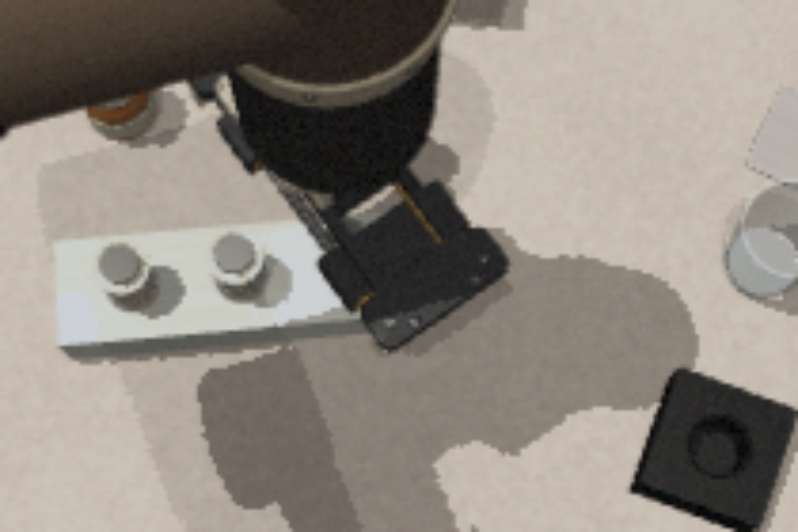

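The top view shows the left pad at (122,262) and the middle pad at (237,252), both down on their collars. The gripper is turned clear of the green decoy, so I descend to grasp.

Request:
move_arm(rows="0 0 0 0.0013 -0.0006 0.02 0.056;0 0 0 0 0 0.02 0.056;0 0 0 0 0 0.015 0.056;0 0 0 0 0 0.015 0.056;0 0 0 0 0 0 0.056")

```text
t: 16.08
eef_pos: [0.5963, 0.0249, 0.0906]
ee_rot: [3.14, 0.001, -0.865]
force: [0.5, 0.3, -0.0]
width: 0.0561
gripper_force: 0.0
```

Request:
move_arm(rows="0 0 0 0 0 0.012 0.056;0 0 0 0 0 0.012 0.056;0 0 0 0 0 0.005 0.056;0 0 0 0 0 0 0.056")

```text
t: 16.58
eef_pos: [0.5966, 0.0249, 0.062]
ee_rot: [3.141, 0.0, -0.865]
force: [-0.6, -0.4, 0.6]
width: 0.0561
gripper_force: 0.0
```

Request:
move_arm(rows="0 0 0 -0.0007 0.0004 0 0.04;0 0 0 0 0 0 0.02;0 0 0 0 0 0 0.02;0 0 0 0 0 0 0.02;0 0 0 0 0 0 0.02;0 0 0 0 0 0 0.02", squeeze=20)

```text
t: 17.32
eef_pos: [0.5962, 0.0253, 0.0628]
ee_rot: [-3.141, -0.0, -0.865]
force: [-0.7, -0.2, 3.7]
width: 0.0302
gripper_force: 20.0
```

Request:
move_arm(rows="0 0 0 0 0 -0.005 0.02;0 0 0 0 0 -0.01 0.02;0 0 0 0 0 -0.01 0.02;0 0 0 0 0 0 0.02")

```text
t: 17.82
eef_pos: [0.5968, 0.0256, 0.0889]
ee_rot: [-3.139, -0.001, -0.865]
force: [0.4, 0.7, -1.4]
width: 0.03
gripper_force: 20.0
```

Request:
move_arm(rows="0 0 0 0 0 -0.015 0.02;0 0 0 0 0 -0.02 0.02;0 0 0 0 0 -0.03 0.02;0 0 0 0 0 0 0.02;0 0 0 0 0 0 0.02")

```text
t: 18.45
eef_pos: [0.5957, 0.0253, 0.1526]
ee_rot: [-3.141, 0.0, -0.865]
force: [-0.4, 0.8, -1.2]
width: 0.0297
gripper_force: 20.0
```

Run:
```python
from h import *
i,d,ms=snap("scene"); cv2.imwrite("pics/s2.png",cv2.resize(i[110:260,250:420],None,fx=4,fy=4))
s=arm.get_state(); print(s['eef_pos'],s['ee_rot'],s['width'],s['gripper_force'],s['force'],s['moment'])
ws=cloud(ms,d).reshape(-1,3); b=s['eef_pos']
q=ws[(np.hypot(ws[:,0]-b[0],ws[:,1]-b[1])<.03)&(ws[:,2]>.05)]
for lo in np.arange(.05,.24,.01):
    t=q[(q[:,2]>=lo)&(q[:,2]<lo+.01)]
    if len(t)>2: print(round(lo,3),len(t),t.min(0).round(4),t.max(0).round(4))
```

```text
[0.59546027 0.02522916 0.15205218] [ 3.14073009e+00  6.58852756e-04 -8.65241358e-01] 0.02965583589310855 19.99979741871357 [ 0.23767391 -0.28860381 -1.96957207] [-0.01076989  0.11204553 -0.00477436]
0.09 3 [0.5955 0.0131 0.0968] [0.6093 0.0256 0.0997]
0.1 17 [0.5882 0.0105 0.1003] [0.6121 0.027  0.1092]
0.11 26 [0.5867 0.0091 0.1101] [0.6117 0.0353 0.1198]
0.12 24 [0.5886 0.01   0.1204] [0.6108 0.0339 0.1297]
0.13 19 [0.5917 0.0113 0.1309] [0.6116 0.0299 0.1397]
0.14 26 [ 0.5822 -0.001   0.1404] [0.6211 0.0319 0.1486]
0.15 45 [ 0.5817 -0.0011  0.1503] [0.6233 0.0334 0.1599]
0.16 47 [ 0.5821 -0.0017  0.16  ] [0.6238 0.034  0.17  ]
0.17 21 [0.5906 0.0094 0.1703] [0.6239 0.0415 0.1794]
0.18 45 [0.582  0.0072 0.1801] [0.6208 0.0416 0.19  ]
0.19 5 [0.5934 0.0155 0.1909] [0.6128 0.0385 0.1977]
0.2 23 [0.5933 0.0129 0.2008] [0.6085 0.0277 0.2077]
0.22 10 [ 0.5762 -0.0006  0.2238] [0.6249 0.023  0.2297]
0.23 31 [ 0.5669 -0.0035  0.2305] [0.6223 0.0229 0.24  ]
```

View pics/s2.png

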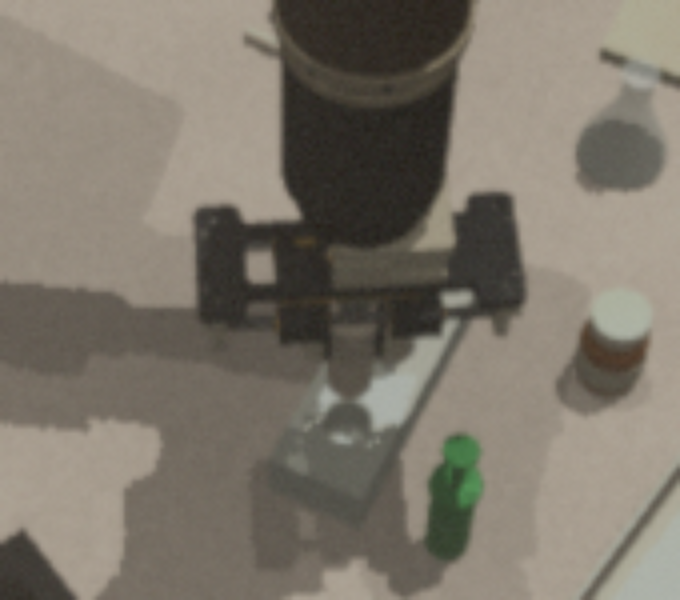

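The cartridge hangs upright in the gripper at (350,370) in the crop, with its hole at (348,425) now empty. I carry it to the reject block.

Request:
move_arm(rows="0 0 0 0.0155 0.0288 0 0.02;0 0 0 0.0155 0.0288 0 0.02;0 0 0 0.0155 0.0288 0 0.02;0 0 0 0.0155 0.0288 0 0.02;0 0 0 0.0155 0.0288 0 0.02;0 0 0 0.0155 0.0288 0 0.02;0 0 0 0.0155 0.0288 0 0.02;0 0 0 0.0155 0.0288 0 0.02")

```text
t: 19.5
eef_pos: [0.5001, -0.2194, 0.1516]
ee_rot: [3.14, 0.001, -0.865]
force: [0.2, 0.3, -1.1]
width: 0.0299
gripper_force: 20.0
```

Request:
move_arm(rows="0 0 0 0 0 0.02 0.02;0 0 0 0 0 0.02 0.02;0 0 0 0 0 0 0.02;0 0 0 0 0 0 0.02")

```text
t: 20.0
eef_pos: [0.5013, -0.2185, 0.1128]
ee_rot: [3.141, 0.0, -0.865]
force: [0.0, -0.7, -1.0]
width: 0.0295
gripper_force: 20.0
```

Run:
```python
from h import *
i,d,ms=snap("scene"); cv2.imwrite("pics/s3.png",cv2.resize(i[190:310,190:330],None,fx=5,fy=5,interpolation=cv2.INTER_CUBIC))
s=arm.get_state(); print(s['eef_pos'],s['ee_rot'],s['width'])
W=cloud(ms,d).reshape(-1,3); b=s['eef_pos']
q=W[(np.hypot(W[:,0]-b[0],W[:,1]-b[1])<.03)&(W[:,2]>.062)&(W[:,2]<.095)]
# fit circle r=15 to barrel
from scipy.optimize import least_squares
r=least_squares(lambda c:np.hypot(q[:,0]-c[0],q[:,1]-c[1])-.015,b[:2],loss='soft_l1',f_scale=.002)
print("barrel",len(q),r.x)
p=W[(abs(W[:,0]-.5)<.08)&(abs(W[:,1]+.218)<.08)&(W[:,2]>.038)&(W[:,2]<.052)]
print("block",cv2.minAreaRect((p[:,:2]*1000).astype(np.float32)))
```

```text
[ 0.50160828 -0.21848379  0.11310061] [-3.14138218e+00 -5.13573157e-04 -8.64560070e-01] 0.02968805903181097
barrel 61 [ 0.50202589 -0.21767454]
block ((501.3992614746094, -218.72769165039062), (80.83131408691406, 83.03987121582031), 73.95140838623047)
```

View pics/s3.png

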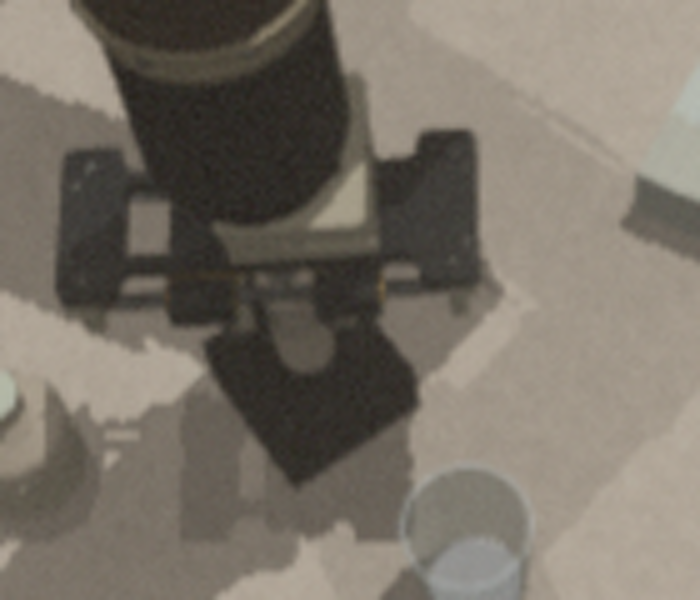

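The barrel at (305,340) is over the block's hole, and camera measurement puts it about 1 mm off centre. I lower it.

Request:
move_arm(rows="0 0 0 0.0004 0.001 0.01 0.02;0 0 0 0 0 0.008 0.02;0 0 0 0 0 0.006 0.02;0 0 0 0 0 0 0.02")

```text
t: 20.55
eef_pos: [0.5003, -0.2194, 0.0879]
ee_rot: [3.141, 0.001, -0.865]
force: [0.9, -0.2, -0.4]
width: 0.0301
gripper_force: 20.0
```

Request:
move_arm(rows="0 0 0 0 0 0.007 0.02;0 0 0 0 0 0.007 0.02;0 0 0 0 0 0.007 0.02;0 0 0 0 0 0 0.02")

```text
t: 21.05
eef_pos: [0.5001, -0.2194, 0.0668]
ee_rot: [3.141, 0.001, -0.865]
force: [0.2, -0.4, 0.1]
width: 0.0298
gripper_force: 20.0
```

Request:
move_arm(rows="0 0 0 0 0 0.002 0.02;0 0 0 0 0 0.0015 0.02;0 0 0 0 0 0 0.02")

```text
t: 21.42
eef_pos: [0.5006, -0.2195, 0.0641]
ee_rot: [-3.142, -0.0, -0.865]
force: [-0.7, -0.3, -1.2]
width: 0.03
gripper_force: 20.0
```

Request:
move_arm(rows="0 0 0 0 0 0.001 0.02;0 0 0 0 0 0 0.02")

```text
t: 21.68
eef_pos: [0.5006, -0.2194, 0.063]
ee_rot: [-3.142, 0.0, -0.865]
force: [-1.1, -0.3, -1.2]
width: 0.03
gripper_force: 20.0
```

Request:
move_arm(rows="0 0 0 0 0 0.001 0.02;0 0 0 0 0 0 0.02")

```text
t: 21.92
eef_pos: [0.5008, -0.2196, 0.0628]
ee_rot: [-3.141, -0.001, -0.865]
force: [-2.0, 1.2, 7.0]
width: 0.0298
gripper_force: 20.0
```

Floor contact. Release and withdraw.

Request:
move_arm(rows="0 0 0 0 0 -0.0008 0.035;0 0 0 0 0 0 0.045;0 0 0 0 0 0 0.056;0 0 0 0 0 0 0.056;0 0 0 0 0 0 0.056")

```text
t: 22.55
eef_pos: [0.5006, -0.2194, 0.0628]
ee_rot: [3.141, 0.0, -0.865]
force: [0.3, 0.4, -0.5]
width: 0.0559
gripper_force: 0.0
```

Request:
move_arm(rows="0 0 0 0 0 -0.01 0.056;0 0 0 0 0 -0.02 0.056;0 0 0 0 0 -0.03 0.056;0 0 0 0 0 -0.04 0.056;0 0 0 0 0 -0.04 0.056;0 0 0 -0.03 -0.03 0 0.056;0 0 0 -0.03 -0.03 0 0.056;0 0 0 -0.03 -0.03 0 0.056")

```text
t: 23.55
eef_pos: [0.5108, -0.0915, 0.2039]
ee_rot: [-3.141, -0.001, -0.866]
force: [-0.2, -0.5, -0.5]
width: 0.056
gripper_force: 0.0
```

Run:
```python
from h import *
s=arm.get_state(); print(s['t'],s['eef_pos'],s['width'],s['force'])
i,d,ms=snap("scene"); W=cloud(ms,d).reshape(-1,3); cv2.imwrite("pics/s4.png",cv2.resize(i[120:320,170:430],None,fx=3,fy=3,interpolation=cv2.INTER_CUBIC))
q=W[(np.hypot(W[:,0]-.5005,W[:,1]+.2185)<.03)]
for lo,hi in((.08,.1),(.101,.13)):
    t=q[(q[:,2]>lo)&(q[:,2]<hi)]; print(len(t),t.mean(0).round(4),t[:,2].max().round(4),(np.percentile(t,3,0)+np.percentile(t,97,0))/2)
```

```text
23.55 [ 0.51076343 -0.09147925  0.2038872 ] 0.05600947135816951 [-0.21334986 -0.46208704 -0.52396366]
97 [ 0.5074 -0.2231  0.0932] 0.0994 [ 0.50379619 -0.2194882   0.0897881 ]
77 [ 0.5024 -0.2197  0.1146] 0.1207 [ 0.50204676 -0.21949363  0.11444579]
```

View pics/s4.png

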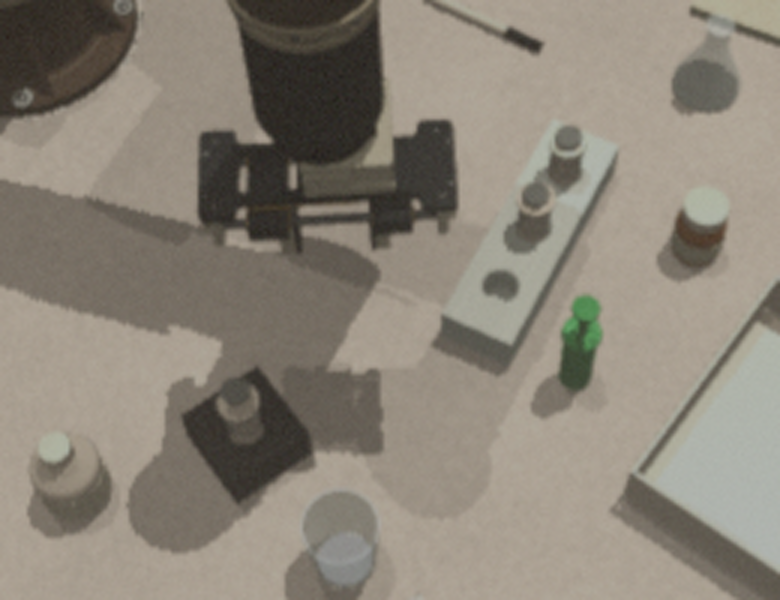

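The rejected cartridge stands upright and fully down in the black block at (240,410). The two good ones, at (567,145) and (535,205), are home in the rack, and nothing else has moved.

```bash
python3 -c "
from station import arm
print(arm.job_done())"
```

```text
the job is handed in; nothing more can be done
None
```

Job handed in at about 24 s: the left and middle plungers are fully home and standing in the rack, and the obstructed right-hand one, stopped at about 10 N, stands upright and fully down in the reject block, with the other things on the bench left in place.

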